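# Set up a splash shield: kickstand down past centre, then hold it upright

### The arm

A 6-joint arm with a two-finger parallel gripper is mounted at the origin on a cart in front of the work surface, level with it; the furniture and walls round the work are solid. World frame = base frame: x ahead of the robot, y to its left, z up, the work surface at z = 0. Lengths are in m, angles in rad, forces in N, time in s.
With the tool pointing down it reaches from about 0.225 to 0.875 m from the base axis. Payload 3.4 kg.
Tool frame: the origin (TCP) lies on the centre line of the jaws, within the pads' length; the fingertips stand 19 mm ahead of it and the grasp point (between the pads) is the TCP; z points along the fingers, y is the direction in which the jaws open and shut (so a half turn about z gives the same grasp; the last joint's range is limited). The gripper opens to 85 mm and grips with 20 to 120 N. Pads are 22 mm wide; open, the fingers measure 114 mm over their backs; the gripper's body (76 mm by 85 mm) begins 54 mm behind the grasp point. The pads swing forward as they close: fully open they stand 13 mm farther back than shut.
Start: joints at [-1.362, 0.276, 1.505, -0, 1.361, -0.121], TCP at [0.186, -0.544, 0.25] pointing down, gripper open.
Joint ranges: [-2.89, 2.89], [-0.75, 2.08], [0.22, 2.7], [-1.18, 4.32], [0.11, 2.71], [-2.7, 2.7]. Speed limits (rad/s): [2.57, 2.57, 3.14, 3.14, 3.14, 3.14].

### API

Orientations are given as a unit quaternion [w, x, y, z].
In Python, from rig import monitor, eyes, manip, models gives the robot as it stands.
- The arm moves only by the tool send_rows, never from a script. Its argument "deltas" is a list of rows, each an object with "dp": the shift along the world's x, y, z each as a share of 0.12 m, from -1 to 1, a list of three; "rotation": the turn, a rotation vector about the world's x, y, z each as a share of 0.5 rad, from -1 to 1, a list of three. In form: [{"dp": [dx, dy, dz], "rotation": [rx, ry, rz]}, ...]. A call has 1 to 12 rows; each row is the pose to reach, as a shift and turn from the pose commanded when the call began; what a row does not reach only later rows make up. A row lasts 1/12 s, in which the tool goes at most 41.7 mm and 7.16 degrees, less where a joint would pass 70% of its speed; a pose out of reach is approached as far as the arm can. A call with a number of a shift or a turn outside -1 to 1 is refused whole. A call with a gripper value outside its range is refused whole. "fingers" is the closure, from -1 (fully open) to 1 (shut), set as the call begins (left out, the last holds). The fingers move at their own pace and stop on an object; "grip_force" is the grip in N (left out, the last holds). Time passes only in rows, so rows that repeat a pose let the fingers close. It gives the time, the measured TCP pose, the force and the opening at its end, in the units of the state.
- monitor.get_state(): the state, without advancing time (a new reading comes with each control period).
- eyes.get_image(name): name is "scene" or "top" or "wrist"; returns a dict with "color" (400x640x3 uint8, red, green, blue), "depth" (400x640 float32, m along the optical axis (not along the pixel's ray), 0 where there is no reading), "mtx" (3x3 intrinsics, pixels), "rvec" (rotation vector, rad) and "tvec" (3), from world to camera coordinates, as OpenCV has them. Camera axes: x right, y down, z forward; pixel columns grow to the right and rows downward; lengths in m; the calibration is good to about 2 mm. The wrist camera is an equidistant fisheye: a pixel r from the principal point sees the ray r / f radians off the axis. A picture is of the moment at which its call begins.
- manip.sign_off(): hands the job in, once; it reports no verdict.
Trained networks look in a picture, given as the dict that the camera call returned (one of the last four; its "shot" number tells which), for a name from the list of things; names that differ only in an ending like _2 or _b are one class to them, and where a whole thing is asked for, a point or a joint stands for the part that bears it (a point fixed in the world has none). Each returns a list of dicts, best first, with "score" (0 to 1); they miss things now and then, are a little off and sometimes report something else, mostly with a low value. They report only what shows in the picture. A call takes as long as a camera call.
- models.find_in(name, picture): "box" ([left, top, right, bottom] in pixels, round what is visible of it).
The state is a dict: "clock": time; "qpos": joint angles; "qd": joint speeds; "effort": joint torques, N m; "position": TCP position; "ee_rot": TCP orientation; "contact_force": force on the tool from outside, world axes, zero at the start; "moment": the same for the moment, N m; "width": finger opening in m.
Only numpy, scipy, OpenCV 4.12 (cv2) and the standard library are available. Lean on these libraries where they do the work, as an engineer would, in place of code of your own. Each camera call takes 0.05 s, during which the arm holds its last target.

### The job

Set up the clear splash shield that leans against the row of cartons. While it still leans there, push its kickstand down (it has a toe peg for this) until its spring carries it past centre and it stays down against its stop. Then take the shield by the middle part of its top rail and tip it toward you, its foot bar staying where it is on the bench, until it stands upright on the foot bar and the kickstand's foot; finish still gripping the top rail, holding the shield there, because it tips over backwards at a touch until I have clamped its foot bar. Leave the pill box, bottle, dose cup and jar standing where they are.

Things in the scene. Friction and masses are not known exactly. Their poses are not given: they have to be found in the camera images.
- shield: Loose clear splash shield, about 0.8 kg: clear pane in an aluminium tube frame on a foot bar. Origin: middle of the foot bar's underside. Axes when upright: z up, y along the pane (left seen from the robot), -x square off the pane, on the kickstand's side, facing the robot. Starts leaning about 14 deg away from the robot (z axis tilted toward +x) on the top edge of three fixed cartons, 160 mm high.
- shield_foot (a point): Middle of the foot bar's underside (same as the shield's origin). Bar 18 mm deep (x), 300 mm long (y), 14 mm high; at the start its rear bottom edge is on the bench. The pane (4 mm) and tubes (13 mm) rise above its middle; frame 243 mm wide, 252 mm high; a flat bar crosses the kickstand's side 122 mm up. Unclamped, the shield tips over away from the robot at a touch.
- shield_rail (a point): Middle of the top rail: centre line of a round aluminium tube, 13 mm thick, along the shield's y, straight for 90 mm either side of this point, 245 mm above the underside of the foot bar. The 4 mm pane hangs below it; otherwise clear all round. Standing the shield up moves it on an arc of 245 mm radius about the foot bar.
- kickstand (a joint): Kickstand angle, rad. 0 = folded: leg nearly level along the shield's +y. 1.80 = down at its stop, leg 8 deg past its lowest point. A spring drives it away from centre (0.80): below that back up, above that on down to the stop by itself. Push needed at the toe peg: about 2 N at first, nothing at centre. Turns by the right-hand rule about axis (-0.866, 0, 0.5) of the shield's frame.
- kick_hub (a point): Pivot of the kickstand: a point on its hub axis, fixed to the shield, at (-30, -30, 125) mm in the shield's frame. The hub is a round steel boss, 24 mm across, with a 44 mm flange.
- kick_toe (a point): Point on the axis of the toe peg, a rubber-sleeved peg, 12 mm thick, that stands out 40 mm from the kickstand's leg; this point is 26 mm out. With the kickstand folded the peg points along the shield's -x, toward the robot, and this point lies at (-22, 101, 8) mm from kick_hub in the shield's frame; it turns with the kickstand.
- kick_foot (a point): Centre of the rubber ball, 18 mm across, at the end of the kickstand's leg, a round steel bar 11 mm thick; 135 mm from kick_hub. With the kickstand down and the shield upright the ball just rests on the bench (this point 9 mm up), 97 mm from the pane on the robot's side.
- pill_box: Bystander: pill box with four lids, 47x132x29 mm, loose, left of the shield. Origin under its centre.
- bottle: Bystander: white tablet bottle, 38 mm across, 68 mm high, loose, left of the shield. Origin under its centre.
- dose_cup: Bystander: clear dose cup, 62 mm across, 61 mm high, loose, right of the shield. Origin under its centre.
- jar: Bystander: white screw jar, 39 mm across, 62 mm high, loose, right of the shield. Origin under its centre.

How it is judged:
On the way:
1. the kickstand is down past centre against its stop while the shield still leans back on the cartons (value of joint kickstand above 1.7 rad and angle between shield's own z axis and vertical above 0.15 rad), for 0.2 s.
At the end, for the whole second after the job is handed in: Kickstand past 1.70 rad; shield upright within 4 deg and at rest, foot bar under 4 mm up and within 40 mm of its start; kickstand ball less than 4 mm off the bench; top rail in the grip (over 2 N, within 18 mm of the rail, 90 mm of its middle); bystanders upright, moved under 30 mm (value of joint kickstand above 1.7 rad and angle between shield's own z axis and vertical below 0.07 rad and height (world z) of shield below 0.004 m and height (world z) of kick_foot below 0.013 m and distance of shield from where it was at the start of the episode below 0.04 m and contact force between the fingers and shield above 2 N and x of the grasp point in the frame of shield_rail between -0.018 and 0.018 m and y of the grasp point in the frame of shield_rail between -0.09 and 0.09 m and z of the grasp point in the frame of shield_rail between -0.018 and 0.018 m and linear speed of shield below 0.02 m/s and distance of each of pill_box, bottle, dose_cup, jar from where it was at the start of the episode below 0.03 m and angle between each of pill_box, bottle, dose_cup, jar's own z axis and vertical below 0.2 rad); the arm keeps its last pose, push and grip.
It fails at once if the shield is lifted off the bench or its foot bar dragged away (height (world z) of shield above 0.025 m or distance of shield from where it was at the start of the episode above 0.06 m).
It fails at once if the shield falls over (angle between shield's own z axis and vertical above 0.6 rad).
It fails at once if a bystander is pushed away or knocked over (distance of any of pill_box, bottle, dose_cup, jar from where it was at the start of the episode above 0.03 m or angle between any of pill_box, bottle, dose_cup, jar's own z axis and vertical above 0.5 rad).
It also fails if it takes over 51 s, if anything falls off the work surface, if the arm or the gripper's body presses on something with over 40 N, if the wrist force passes 120 N, or if a joint passes its speed limit or range.

## Working session

There is one attempt and no reset: what is moved stays moved. The work goes in short steps, Python scripts to look and compute and a tool call to move; the robot and the scene stay as the last step left them, time stands still between calls to the robot, and variables do not carry over. Pictures are saved under pics/ and viewed, and the job is handed in when it is done.

Besides the shell and the picture viewer there is one more tool, called as name(argument=value, ...) on one line, values as JSON. send_rows: Moves the arm, as the interface text tells. Its arguments: {"type":"object","properties":{"deltas":{"type":"array","items":{"type":"object","properties":{"dp":{"type":"array","items":{"type":"number"}},"rotation":{"type":"array","items":{"type":"number"}}}}},"fingers":{"type":"number"},"grip_force":{"type":"number"}},"required":["deltas"]}

```bash
mkdir -p pics; ls; cat > h.py <<'E'
import numpy as np, cv2
from rig import monitor, eyes, manip, models
def save(n,p): cv2.imwrite('pics/'+n, p['color'][:,:,::-1])
def w2c(p): return cv2.Rodrigues(np.array(p['rvec'],float))[0], np.array(p['tvec'],float).reshape(3)
def unproj(p,u,v,d):
    R,t=w2c(p);K=np.array(p['mtx']);
    c=np.array([(u-K[0,2])/K[0,0]*d,(v-K[1,2])/K[1,1]*d,d]); return R.T@(c-t)
def proj(p,X):
    R,t=w2c(p);K=np.array(p['mtx']);c=(R@np.atleast_2d(X).T).T+t
    return np.c_[c[:,0]/c[:,2]*K[0,0]+K[0,2],c[:,1]/c[:,2]*K[1,1]+K[1,2]]
E
python3 - <<'E'
from h import *
print(monitor.get_state())
names="shield shield_foot shield_rail kickstand kick_hub kick_toe kick_foot pill_box bottle dose_cup jar".split()
for c in ("scene","top"):
    p=eyes.get_image(c); save(c+'0.png',p); print(c,p['mtx'],p['rvec'],p['tvec'])
    R,t=w2c(p); print('cam pos',-R.T@t)
    np.savez(c+'0.npz',**{k:p[k] for k in('color','depth','mtx','rvec','tvec')})
    for n in names:
        r=models.find_in(n,p); print(n,[(np.round(x['box']).tolist(),round(x['score'],2)) for x in r[:2]])
E
```

```text
pics
{'clock': 0.0, 'qpos': array([-1.36201244e+00,  2.76564340e-01,  1.50615758e+00, -8.22758236e-06,
        1.36069118e+00, -1.21011193e-01]), 'qd': array([ 0.00114613, -0.00089893, -0.00041386, -0.00028515,  0.00195691,
        0.00021665]), 'effort': array([ 6.28099006e-04, -4.16769826e+01, -2.45808417e+01, -5.47545151e-04,
        1.08598653e-02, -8.42051634e-06]), 'position': array([ 0.18609361, -0.54351781,  0.24944742]), 'ee_rot': array([-9.09167788e-04,  9.86434629e-01,  1.64152044e-01, -4.39521075e-05]), 'contact_force': array([ 0.36590626, -0.300706  ,  0.0815849 ]), 'moment': array([-0.00215064, -0.02433201, -0.00415775]), 'width': 0.0850923109531156}
scene [[479.90870795   0.         316.70357861]
 [  0.         479.90870795 203.85168813]
 [  0.           0.           1.        ]] [ 1.18989828 -2.38466079  0.92264868] [0.36106511 0.42325552 0.92784021]
cam pos [-0.02952928  0.47673661  0.97069611]
shield [([259.0, 151.0, 366.0, 283.0], 0.74)]
shield_foot [([257.0, 150.0, 364.0, 283.0], 0.95)]
shield_rail [([257.0, 149.0, 366.0, 284.0], 0.86)]
kickstand [([276.0, 205.0, 
[... 460 characters left out ...]
         1.        ]] [ 2.18675693 -2.11996383  0.16679538] [0.01001122 0.5692395  1.13400297]
cam pos [0.40231746 0.03993345 1.20276454]
shield [([266.0, 164.0, 381.0, 213.0], 0.73)]
shield_foot [([274.0, 195.0, 339.0, 215.0], 0.4)]
shield_rail [([268.0, 162.0, 381.0, 214.0], 0.74)]
kickstand [([275.0, 198.0, 336.0, 215.0], 0.74), ([381.0, 163.0, 396.0, 184.0], 0.55)]
kick_hub [([267.0, 164.0, 384.0, 213.0], 0.7)]
kick_toe [([244.0, 173.0, 263.0, 187.0], 0.6), ([274.0, 192.0, 342.0, 214.0], 0.55)]
kick_foot [([275.0, 195.0, 342.0, 214.0], 0.74)]
pill_box []
bottle [([246.0, 172.0, 265.0, 187.0], 0.8)]
dose_cup [([385.0, 230.0, 408.0, 255.0], 0.81)]
jar [([380.0, 165.0, 393.0, 186.0], 0.47)]
```

```bash
python3 - <<'E'
import cv2
a=cv2.imread('pics/scene0.png')[130:300,210:430]; cv2.imwrite('pics/s0c.png',cv2.resize(a,None,fx=3.5,fy=3.5,interpolation=cv2.INTER_CUBIC))
a=cv2.imread('pics/top0.png')[140:270,210:430]; cv2.imwrite('pics/t0c.png',cv2.resize(a,None,fx=3.5,fy=3.5,interpolation=cv2.INTER_CUBIC))
E
```

```text
(no output)
```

View pics/s0c.png

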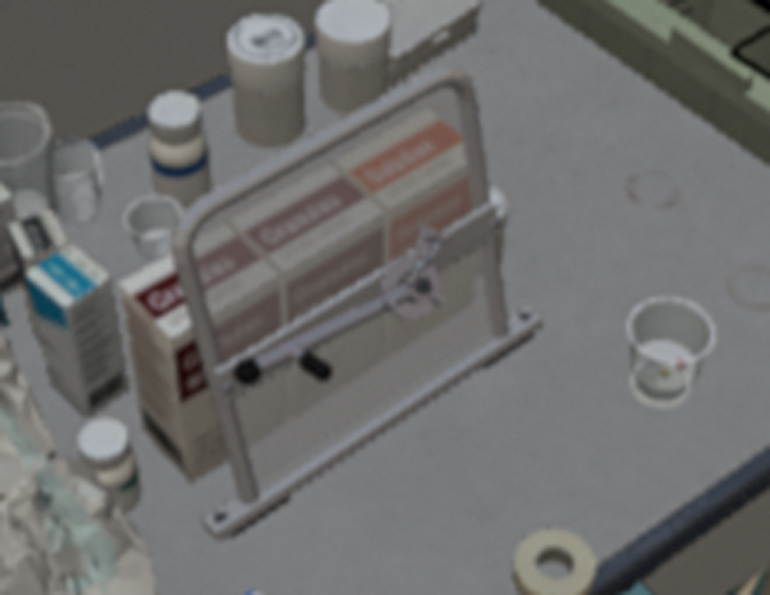

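View pics/t0c.png

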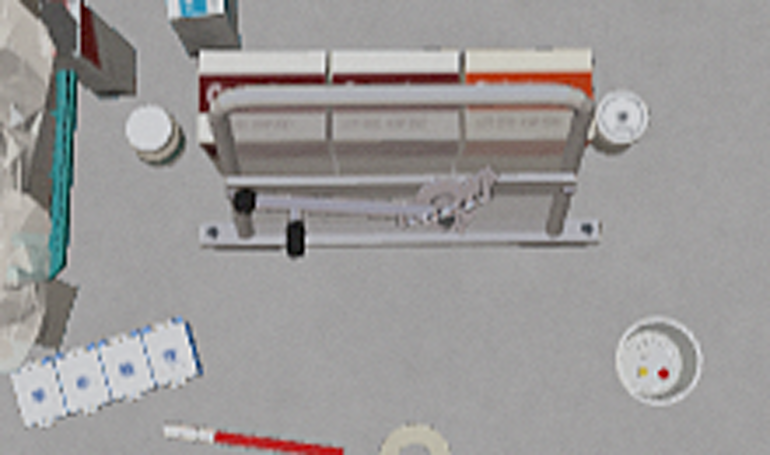

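View pics/scene0.png

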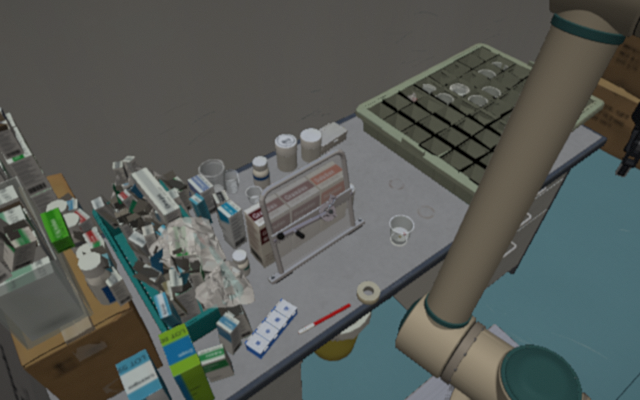

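The pictures show the shield leaning on the cartons, almost square to the robot. In the full top image the foot bar runs from about (267,208) to (381,206), and the toe peg is at about (294,208). I'll fit the pose with the known geometry.

```bash
cat > fit.py <<'E'
from h import *
from scipy.optimize import least_squares
from scipy.spatial.transform import Rotation as Ro
def pose(q):
    x,y,yaw,lean=q
    R=(Ro.from_euler('z',yaw)*Ro.from_euler('y',lean)).as_matrix()
    o=np.array([x,y,0.])-R@np.array([.009,0,0])   # rear bottom edge at (x,y,0)
    return R,o
hub=np.array([-.030,-.030,.125])
if __name__=='__main__':
    T=dict(np.load('top0.npz'));S=dict(np.load('scene0.npz'))
    tc=lambda a,b:(210+a/3.5,140+b/3.5); sc=lambda a,b:(210+a/3.5,130+b/3.5)
    peg=hub+[-.030,.101,.008]
    obs=[(T,(0,-.150,.014),tc(600,232)),(T,(0,.150,.014),tc(200,236)),
     (T,(-.057,.071,.133),tc(295,238)),(S,(-.057,.071,.133),sc(316,365)),
     (T,(0,.090,.245),tc(262,97)),(T,(0,-.090,.245),tc(550,96)),
     (T,(0,.115,.1),tc(236,215)),
     (S,(0,.150,.007),sc(212,524)),(S,(0,-.150,.007),sc(538,321)),
     (S,(0,-.115,.245),sc(463,84)),(S,(0,.115,.245),sc(190,232))]
    W=[(1,1)]*4+[(0,1)]*2+[(1,0)]+[(1,1)]*2+[(.4,.4)]*2
    def f(q):
        R,o=pose(q)
        return np.concatenate([(proj(p,R@np.array(X)+o)[0]-uv)*w for (p,X,uv),w in zip(obs,W)])
    s=least_squares(f,[.4,.03,0,.24],loss='soft_l1')
    print(s.x,np.degrees(s.x[2:])); print(np.round(f(s.x).reshape(-1,2),1))
    np.save('q.npy',s.x)
    R,o=pose(s.x)
    for n,X in dict(o=(0,0,0),rail=(0,0,.245),hub=hub,toe=hub+[-.022,.101,.008],pegtip=hub+[-.036,.101,.008]).items(): print(n,np.round(R@np.array(X)+o,4))
    d=T['depth']
    for n,(u,v) in dict(railmid=tc(405,96),bar=tc(400,240),peg=tc(295,238),hub=tc(445,215),flat=tc(330,180),floor=tc(400,350),ball=tc(243,201),cup=tc(658,330),jar=tc(622,118),bottle=tc(150,130),carton=tc(400,60),pill=tc(105,370)).items():
        u,v=round(u),round(v); print(n,(u,v),np.round(unproj(T,u,v,d[v,u]),3), np.round(d[v-1:v+2,u],3))
E
python3 fit.py
```

```text
[0.54780906 0.03532455 0.02898366 0.25351677] [ 1.66064111 14.52544098]
[[-0.   0.1]
 [-0.4 -1.4]
 [-0.2  2.4]
 [ 1.4  0.3]
 [-0.  -0.6]
 [-0.  -0. ]
 [-0.1 -0. ]
 [-0.3  1.1]
 [ 0.5 -1.3]
 [ 0.3 -2.6]
 [-1.7 -1.5]]
o [0.5391 0.0351 0.0023]
rail [0.6005 0.0369 0.2394]
hub [0.5423 0.0052 0.1308]
toe [0.5201 0.1056 0.144 ]
pegtip [0.5065 0.1052 0.1476]
railmid (326, 167) [0.6   0.035 0.245] [0.977 0.976 0.975]
bar (324, 209) [0.535 0.035 0.014] [1.19  1.195 1.2  ]
peg (294, 208) [0.52  0.106 0.149] [1.061 1.06  1.058]
hub (337, 201) [0.54  0.006 0.149] [1.057 1.063 1.07 ]
flat (304, 191) [0.563 0.085 0.134] [1.088 1.08  1.077]
floor (324, 240) [0.455 0.033 0.001] [1.195 1.197 1.195]
ball (279, 197) [0.545 0.142 0.148] [0.    1.063 1.061]
cup (398, 234) [ 0.475 -0.156  0.032] [1.158 1.171 1.181]
jar (388, 174) [ 0.625 -0.124  0.063] [1.161 1.161 1.162]
bottle (253, 177) [0.605 0.217 0.067] [1.15  1.151 1.15 ]
carton (324, 157) [0.642 0.04  0.158] [1.067 1.068 1.064]
pill (240, 246) [0.432 0.247 0.028] [1.167 1.165 1.163]
```

```bash
python3 - <<'E'
from fit import *
R,o=pose(np.load('q.npy')); a=np.array([-.866,0,.5])
for th in np.arange(0,1.85,.1):
    Q=Ro.from_rotvec(a/np.linalg.norm(a)*th).as_matrix()
    toe=R@(hub+Q@np.array([-.022,.101,.008]))+o; d=R@Q@np.array([-1,0,0])
    base=toe-.026*d; tip=toe+.014*d
    print(round(th,1),np.round(base,3),np.round(toe,3),np.round(tip,3),np.round(d,2))
print(R@(hub+[-0.022*0,0,0])+o)
E
```

```text
0.0 [0.545 0.106 0.138] [0.52  0.106 0.144] [0.507 0.105 0.148] [-0.97 -0.03  0.25]
0.1 [0.538 0.106 0.13 ] [0.513 0.104 0.137] [0.5   0.103 0.14 ] [-0.96 -0.08  0.25]
0.2 [0.531 0.106 0.123] [0.506 0.102 0.13 ] [0.493 0.101 0.133] [-0.96 -0.13  0.26]
0.3 [0.524 0.104 0.116] [0.499 0.099 0.123] [0.486 0.097 0.127] [-0.95 -0.18  0.27]
0.4 [0.517 0.101 0.109] [0.493 0.095 0.116] [0.48  0.092 0.12 ] [-0.93 -0.22  0.28]
0.5 [0.511 0.097 0.102] [0.487 0.09  0.11 ] [0.474 0.087 0.114] [-0.92 -0.27  0.29]
0.6 [0.505 0.092 0.096] [0.481 0.084 0.104] [0.469 0.08  0.108] [-0.9  -0.31  0.31]
0.7 [0.499 0.087 0.09 ] [0.476 0.078 0.098] [0.464 0.073 0.103] [-0.88 -0.35  0.33]
0.8 [0.493 0.081 0.084] [0.471 0.071 0.093] [0.459 0.065 0.098] [-0.85 -0.38  0.36]
0.9 [0.488 0.073 0.079] [0.467 0.063 0.089] [0.455 0.057 0.094] [-0.82 -0.42  0.39]
1.0 [0.484 0.066 0.074] [0.463 0.054 0.085] [0.452 0.048 0.091] [-0.79 -0.44  0.41]
1.1 [0.48  0.057 0.07 ] [0.46  0.045 0.081] [0.45  0.038 0.088] [-0.76 -0.47  0.45]
1.2 [0.477 0.048 0.066] [0.458 0.036 0.079] [0.448 0.029 0.085] [-0.73 -0.49  0.48]
1.3 [0.474 0.039 0.063] [0.456 0.026 0.077] [0.446 0.019 0.084] [-0.7  -0.5   0.51]
1.4 [0.472 0.029 0.061] [0.455 0.016 0.075] [0.446 0.009 0.083] [-0.66 -0.51  0.55]
1.5 [0.471 0.019 0.06 ] [0.455 0.006 0.075] [ 0.446 -0.002  0.083] [-0.63 -0.52  0.58]
1.6 [0.471 0.009 0.059] [ 0.455 -0.004  0.075] [ 0.447 -0.012  0.084] [-0.59 -0.52  0.62]
1.7 [ 0.471 -0.001  0.059] [ 0.457 -0.014  0.076] [ 0.449 -0.022  0.085] [-0.56 -0.51  0.65]
1.8 [ 0.472 -0.011  0.06 ] [ 0.458 -0.024  0.077] [ 0.451 -0.031  0.087] [-0.52 -0.5   0.69]
[0.54227895 0.00515161 0.13078613]
```

send_rows(deltas=[{"dp": [0.15, 0.3, 0.15], "rotation": [0, 0, 0.14]}, {"dp": [0.3, 0.6, 0.3], "rotation": [0, 0, 0.28]}, {"dp": [0.45, 0.9, 0.4], "rotation": [0, 0, 0.42]}, {"dp": [0.45, 0.9, 0.4], "rotation": [0, 0, 0.42]}], fingers=1, grip_force=30)

```text
clock: 1.53
position: [0.2425, -0.4315, 0.3011]
ee_rot: [0.0, 0.963, 0.269, 0.002]
contact_force: [-0.2, 0.0, -0.2]
width: 0.0387
```

send_rows(deltas=[{"dp": [0.15, 0.3, 0], "rotation": [0, 0, 0.14]}, {"dp": [0.3, 0.6, 0], "rotation": [0, 0, 0.28]}, {"dp": [0.45, 0.9, 0], "rotation": [0, 0, 0.42]}, {"dp": [0.45, 0.9, 0], "rotation": [0, 0, 0.42]}])

```text
clock: 1.87
position: [0.296, -0.3218, 0.2986]
ee_rot: [-0.002, 0.929, 0.369, 0.002]
contact_force: [-0.3, 0.1, -0.4]
width: 0.0005
```

send_rows(deltas=[{"dp": [0.15, 0.3, 0], "rotation": [0, 0, 0.14]}, {"dp": [0.3, 0.6, 0], "rotation": [0, 0, 0.28]}, {"dp": [0.45, 0.9, 0], "rotation": [0, 0, 0.42]}, {"dp": [0.45, 0.9, 0], "rotation": [0, 0, 0.42]}])

```text
clock: 2.2
position: [0.3502, -0.2143, 0.2985]
ee_rot: [-0.001, 0.885, 0.465, 0.002]
contact_force: [0.3, -0.8, 0.3]
width: -0.0002
```

send_rows(deltas=[{"dp": [0.15, 0.3, 0], "rotation": [0, 0, 0.14]}, {"dp": [0.3, 0.6, 0], "rotation": [0, 0, 0.28]}, {"dp": [0.45, 0.9, 0], "rotation": [0, 0, 0.42]}, {"dp": [0.45, 0.9, 0], "rotation": [0, 0, 0.42]}])

```text
clock: 2.53
position: [0.4046, -0.1068, 0.2984]
ee_rot: [-0.001, 0.831, 0.556, 0.002]
contact_force: [-0.9, -0.5, -0.8]
width: 0.0002
```

send_rows(deltas=[{"dp": [0.15, 0.3, 0], "rotation": [0, 0, 0.14]}, {"dp": [0.3, 0.6, 0], "rotation": [0, 0, 0.28]}, {"dp": [0.45, 0.9, 0], "rotation": [0, 0, 0.42]}, {"dp": [0.45, 0.9, 0], "rotation": [0, 0, 0.42]}])

```text
clock: 2.87
position: [0.4591, 0.0005, 0.2982]
ee_rot: [-0.001, 0.769, 0.639, 0.002]
contact_force: [0.1, 0.5, 1.0]
width: -0.0002
```

send_rows(deltas=[{"dp": [0.15, 0.3, 0], "rotation": [0, 0, 0.14]}, {"dp": [0.3, 0.6, 0], "rotation": [0, 0, 0.28]}, {"dp": [0.45, 0.9, 0], "rotation": [0, 0, 0.42]}, {"dp": [0.45, 0.9, 0], "rotation": [0, 0, 0.42]}])

```text
clock: 3.2
position: [0.5136, 0.1081, 0.2978]
ee_rot: [-0.0, 0.699, 0.716, 0.002]
contact_force: [0.7, -0.8, 0.3]
width: -0.0002
```

send_rows(deltas=[{"dp": [-0.01, -0.02, -0.32], "rotation": [0, 0, 0]}, {"dp": [-0.01, -0.02, -0.62], "rotation": [0, 0, 0]}, {"dp": [-0.01, -0.02, -0.92], "rotation": [0, 0, 0]}, {"dp": [-0.01, -0.02, -0.92], "rotation": [0, 0, 0]}])

```text
clock: 3.53
position: [0.504, 0.0995, 0.1814]
ee_rot: [-0.005, 0.701, 0.713, -0.006]
contact_force: [-1.1, -0.5, -0.3]
width: 0.0001
```

```bash
python3 - <<'E'
from h import *
p=eyes.get_image('scene'); a=p['color'][110:300,200:440,::-1]
cv2.imwrite('pics/s1.png',cv2.resize(a,None,fx=3.2,fy=3.2,interpolation=cv2.INTER_CUBIC))
p=eyes.get_image('wrist'); save('w1.png',p)
E
```

```text
(no output)
```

View pics/s1.png

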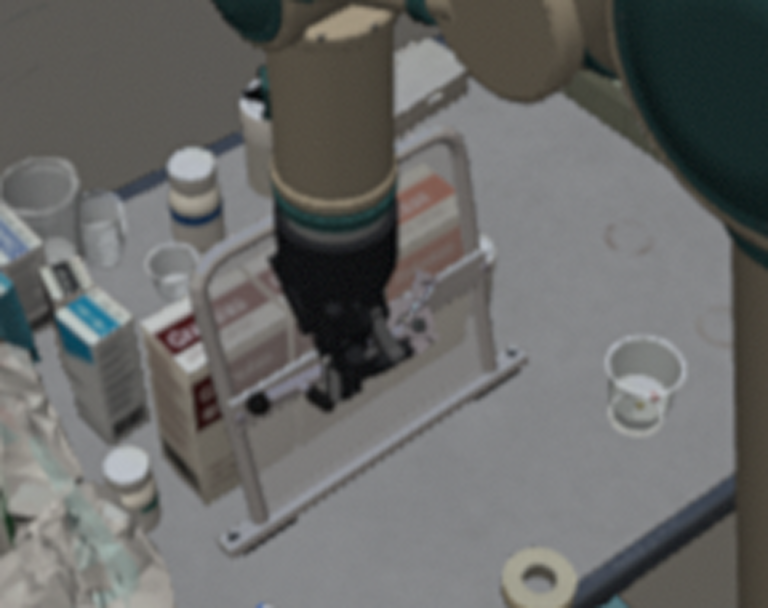

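View pics/w1.png

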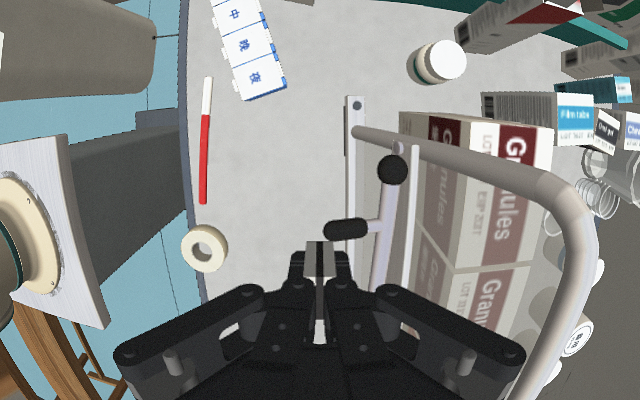

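The wrist view shows the shut fingertips at about (320,250), just short of the peg at (345,229), which is lower down. I'll check the settled pose and then go on.

```bash
python3 - <<'E'
from h import *
s=monitor.get_state();print(s['position'],s['ee_rot'],s['contact_force'])
E
```

```text
[0.50879164 0.10015524 0.18754635] [-5.89821494e-04  7.01052825e-01  7.13108268e-01 -1.08904456e-03] [ 0.77948244 -1.13874188  0.87408757]
```

send_rows(deltas=[{"dp": [0.03, 0.04, -0.06], "rotation": [0, 0, 0]}, {"dp": [0.03, 0.04, -0.11], "rotation": [0, 0, 0]}, {"dp": [0.03, 0.04, -0.11], "rotation": [0, 0, 0]}, {"dp": [0.03, 0.04, -0.11], "rotation": [0, 0, 0]}])

```text
clock: 3.97
position: [0.5132, 0.1064, 0.1756]
ee_rot: [0.001, 0.7, 0.714, 0.001]
contact_force: [0.3, 0.7, 0.2]
width: 0.0001
```

send_rows(deltas=[{"dp": [-0.03, -0.01, -0.05], "rotation": [0, 0, 0]}, {"dp": [-0.08, -0.02, -0.11], "rotation": [0, 0, 0]}, {"dp": [-0.13, -0.04, -0.16], "rotation": [0, 0, 0]}, {"dp": [-0.18, -0.06, -0.22], "rotation": [0, 0, 0]}, {"dp": [-0.18, -0.06, -0.22], "rotation": [0, 0, 0]}])

```text
clock: 4.38
position: [0.488, 0.0985, 0.1466]
ee_rot: [-0.001, 0.7, 0.714, -0.002]
contact_force: [-0.3, -0.1, 1.8]
width: 0.0001
```

```bash
python3 - <<'E'
from h import *
p=eyes.get_image('wrist'); save('w2.png',p)
s=monitor.get_state();print(s['position'],s['contact_force'])
E
```

```text
[0.48901785 0.09885604 0.14730492] [-1.47783353  0.22479048  2.46114294]
```

View pics/w2.png

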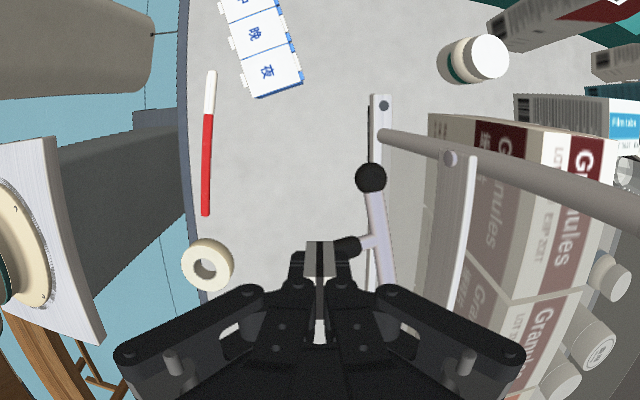

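The leg is coming down, with the peg under the fingertips at about (345,245). I'll keep following its path.

send_rows(deltas=[{"dp": [-0.04, -0.03, -0.05], "rotation": [0, 0, 0]}, {"dp": [-0.09, -0.07, -0.11], "rotation": [0, 0, 0]}, {"dp": [-0.14, -0.12, -0.17], "rotation": [0, 0, 0]}, {"dp": [-0.18, -0.17, -0.22], "rotation": [0, 0, 0]}, {"dp": [-0.22, -0.23, -0.28], "rotation": [0, 0, 0]}, {"dp": [-0.26, -0.3, -0.33], "rotation": [0, 0, 0]}, {"dp": [-0.29, -0.37, -0.37], "rotation": [0, 0, 0]}, {"dp": [-0.29, -0.37, -0.37], "rotation": [0, 0, 0]}])

```text
clock: 5.1
position: [0.4548, 0.0535, 0.1026]
ee_rot: [-0.001, 0.701, 0.713, -0.001]
contact_force: [-1.1, -0.8, 0.4]
width: 0.0003
```

```bash
python3 - <<'E'
from h import *
p=eyes.get_image('wrist'); save('w3.png',p)
s=monitor.get_state();print(s['position'],s['contact_force'])
E
```

```text
[0.4558092  0.05405146 0.10319511] [ 0.71466641  0.03008176 -1.03833072]
```

View pics/w3.png

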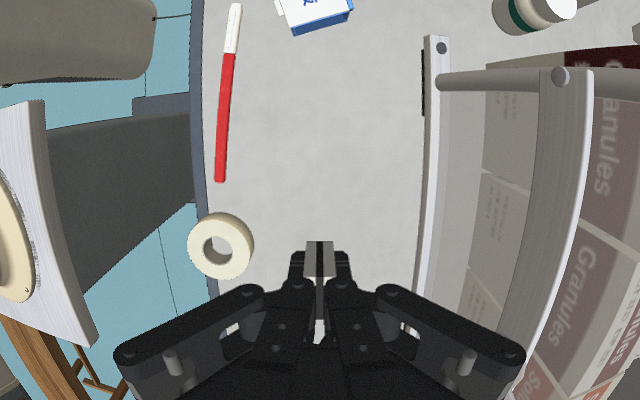

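send_rows(deltas=[{"dp": [-0.05, 0, 0.3], "rotation": [0, 0, 0]}, {"dp": [-0.05, 0, 0.6], "rotation": [0, 0, 0]}, {"dp": [-0.05, 0, 0.95], "rotation": [0, 0, 0]}])

```text
clock: 5.4
position: [0.4495, 0.055, 0.2179]
ee_rot: [-0.001, 0.7, 0.714, -0.001]
contact_force: [1.6, 0.3, 0.4]
width: 0.0002
```

send_rows(deltas=[{"dp": [0.0, 0, 0.3], "rotation": [0, 0, 0]}, {"dp": [0, 0, 0.6], "rotation": [0, 0, 0]}, {"dp": [0, 0, 0.95], "rotation": [0, 0, 0]}, {"dp": [0, 0, 0.95], "rotation": [0, 0, 0]}], fingers=0.1)

```text
clock: 5.73
position: [0.4546, 0.055, 0.3401]
ee_rot: [0.006, 0.7, 0.714, 0.006]
contact_force: [0.3, -0.2, 0.7]
width: 0.0382
```

```bash
python3 - <<'E'
from h import *
for c in('scene','top','wrist'):
  p=eyes.get_image(c); np.savez(c+'4.npz',**{k:p[k] for k in('color','depth','mtx','rvec','tvec')})
  a=p['color'][:,:,::-1]
  if c=='wrist': save('w4.png',p)
  else:
    a=a[110:300,200:440]; cv2.imwrite('pics/%s4.png'%c,cv2.resize(a,None,fx=3.2,fy=3.2,interpolation=cv2.INTER_CUBIC))
s=monitor.get_state();print(s['position'],s['ee_rot'],s['width'],s['qpos'])
E
```

```text
[0.45054099 0.05497472 0.33178609] [4.42577043e-04 7.00291408e-01 7.13856646e-01 6.61240315e-04] 0.03860309724944917 [-3.23744242e-02  5.06315679e-02  1.58704534e+00  3.75334663e-04
  1.50236906e+00 -5.15842415e-02]
```

View pics/scene4.png

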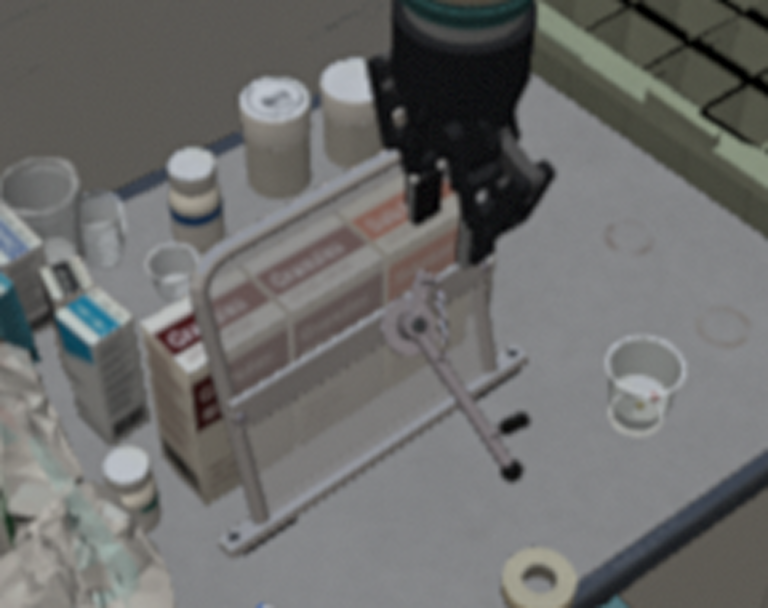

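View pics/top4.png

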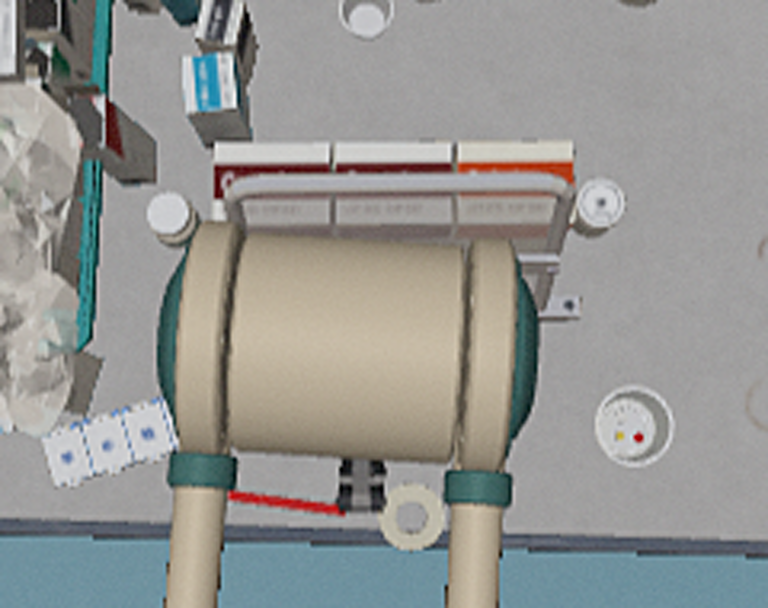

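View pics/w4.png

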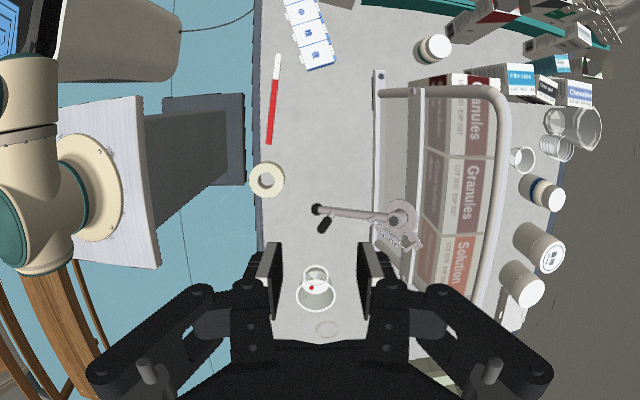

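The kickstand is down on the robot's side, with the ball at about (511,470) in the scene crop. The shield still leans in the same place. Next I'll go to the rail with the tool tilted to match the lean.

send_rows(deltas=[{"dp": [0.25, -0.03, 0], "rotation": [0, 0.12, 0.01]}, {"dp": [0.5, -0.06, 0], "rotation": [0, 0.25, 0.01]}, {"dp": [0.75, -0.08, 0], "rotation": [0, 0.25, 0.01]}])

```text
clock: 6.13
position: [0.5417, 0.045, 0.3286]
ee_rot: [-0.047, 0.697, 0.714, -0.046]
contact_force: [0.8, -1.0, 1.0]
width: 0.0383
```

send_rows(deltas=[{"dp": [0.25, -0.03, -0.1], "rotation": [0, 0.12, 0.01]}, {"dp": [0.5, -0.06, -0.2], "rotation": [0, 0.25, 0.01]}, {"dp": [0.63, -0.07, -0.3], "rotation": [0, 0.25, 0.01]}, {"dp": [0.63, -0.07, -0.3], "rotation": [0, 0.25, 0.01]}, {"dp": [0.63, -0.07, -0.3], "rotation": [0, 0.25, 0.01]}])

```text
clock: 6.55
position: [0.6154, 0.0368, 0.2916]
ee_rot: [-0.092, 0.691, 0.711, -0.09]
contact_force: [-0.5, 0.7, 0.1]
width: 0.0387
```

```bash
python3 - <<'E'
from h import *
p=eyes.get_image('wrist'); save('w5.png',p)
s=monitor.get_state();print(s['position'],s['ee_rot'],s['width'],s['contact_force'])
from scipy.spatial.transform import Rotation as Ro
R=Ro.from_quat(np.roll(s['ee_rot'],-1)).as_matrix();print(R)
E
```

```text
[0.61487482 0.03688851 0.29374734] [-0.09079313  0.69109594  0.71152058 -0.08877769] 0.038537914973481094 [0.01496853 0.6624156  0.85952708]
[[-2.82860200e-02  9.67337154e-01 -2.51910165e-01]
 [ 9.99578772e-01  2.90098455e-02 -8.40790884e-04]
 [ 6.49454669e-03 -2.51827836e-01 -9.67750258e-01]]
```

View pics/w5.png

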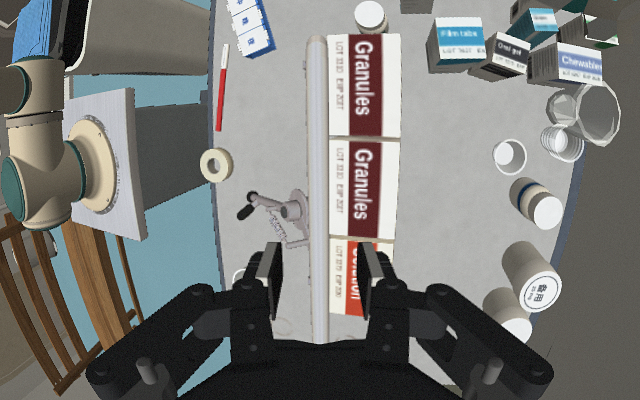

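The rail lies centred between the open jaws, at about column 318. Lowering along the tool axis.

send_rows(deltas=[{"dp": [-0.03, 0, -0.12], "rotation": [0, 0, 0]}, {"dp": [-0.06, 0, -0.24], "rotation": [0, 0, 0]}, {"dp": [-0.09, 0, -0.35], "rotation": [0, 0, 0]}, {"dp": [-0.12, 0, -0.44], "rotation": [0, 0, 0]}, {"dp": [-0.12, 0, -0.44], "rotation": [0, 0, 0]}, {"dp": [-0.12, 0, -0.44], "rotation": [0, 0, 0]}])

```text
clock: 7.1
position: [0.6001, 0.0371, 0.2442]
ee_rot: [-0.089, 0.691, 0.712, -0.087]
contact_force: [0.2, -0.1, 0.6]
width: 0.0383
```

```bash
python3 - <<'E'
from h import *
p=eyes.get_image('wrist'); save('w6.png',p)
s=monitor.get_state();print(s['position'],s['ee_rot'],s['width'],s['contact_force'])
E
```

```text
[0.60085961 0.03698609 0.24459091] [-0.0881662   0.69133227  0.71189428 -0.08656181] 0.03857015473331441 [ 0.34876173  0.11909068 -0.14117026]
```

View pics/w6.png

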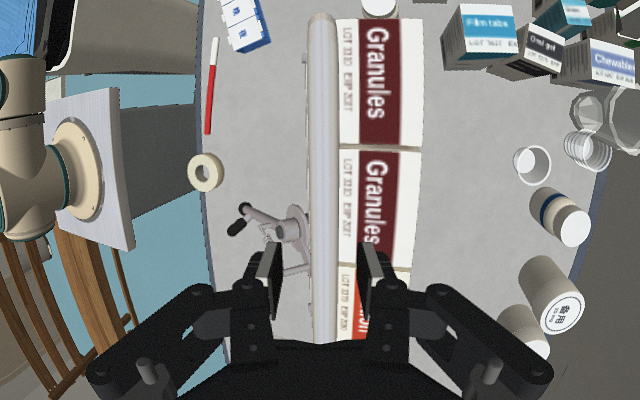

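send_rows(deltas=[{"dp": [0, 0, -0.03], "rotation": [0, 0, 0]}, {"dp": [0, 0, -0.03], "rotation": [0, 0, 0]}])

```text
clock: 7.32
position: [0.6015, 0.0368, 0.2399]
ee_rot: [-0.088, 0.691, 0.712, -0.087]
contact_force: [-0.2, -0.2, 0.3]
width: 0.0388
```

send_rows(deltas=[{"dp": [0, 0, 0], "rotation": [0, 0, 0]}, {"dp": [0, 0, 0], "rotation": [0, 0, 0]}, {"dp": [0, 0, 0], "rotation": [0, 0, 0]}, {"dp": [0, 0, 0], "rotation": [0, 0, 0]}, {"dp": [0, 0, 0], "rotation": [0, 0, 0]}, {"dp": [0, 0, 0], "rotation": [0, 0, 0]}, {"dp": [0, 0, 0], "rotation": [0, 0, 0]}, {"dp": [0, 0, 0], "rotation": [0, 0, 0]}], fingers=1, grip_force=40)

```text
clock: 7.98
position: [0.6015, 0.0368, 0.2396]
ee_rot: [-0.089, 0.691, 0.712, -0.087]
contact_force: [-0.5, -0.4, 4.1]
width: 0.0113
```

```bash
python3 - <<'E'
from fit import *
s=monitor.get_state();print(s['position'],s['ee_rot'],s['width'],s['contact_force'],s['moment'])
q=np.load('q.npy')
for L in np.linspace(q[3],-.0,7):
    R,o=pose([q[0],q[1],q[2],L]);print(round(L,3),np.round((R@[0,0,.245]+o),4))
E
```

```text
[0.60151418 0.03677131 0.23958382] [-0.08875038  0.69132975  0.71175586 -0.08712141] 0.011299897189288002 [-0.51612499 -0.35456883  4.10433183] [-0.02404299  0.07784643  0.05770042]
0.254 [0.6005 0.0369 0.2394]
0.211 [0.5904 0.0366 0.2414]
0.169 [0.5801 0.0363 0.243 ]
0.127 [0.5698 0.036  0.2442]
0.085 [0.5595 0.0357 0.2449]
0.042 [0.5492 0.0354 0.2452]
-0.0 [0.5388 0.0351 0.245 ]
```

send_rows(deltas=[{"dp": [-0.02, 0, 0.003], "rotation": [0, -0.02, 0]}, {"dp": [-0.05, 0, 0.01], "rotation": [0, -0.05, 0]}, {"dp": [-0.085, 0, 0.017], "rotation": [0, -0.084, 0]}, {"dp": [-0.13, 0, 0.024], "rotation": [0, -0.127, 0]}, {"dp": [-0.17, -0.005, 0.03], "rotation": [0.005, -0.169, 0]}, {"dp": [-0.21, -0.007, 0.035], "rotation": [0.007, -0.21, 0]}, {"dp": [-0.24, -0.008, 0.039], "rotation": [0.007, -0.24, 0]}, {"dp": [-0.256, -0.008, 0.04], "rotation": [0.007, -0.253, 0]}, {"dp": [-0.256, -0.008, 0.04], "rotation": [0.007, -0.253, 0]}])

```text
clock: 8.73
position: [0.5699, 0.0355, 0.2444]
ee_rot: [-0.045, 0.695, 0.716, -0.042]
contact_force: [0.3, -1.1, 3.5]
width: 0.0115
```

```bash
python3 - <<'E'
from h import *
s=monitor.get_state();print(s['position'],s['ee_rot'],s['width'],s['contact_force'],s['moment'])
for c in('scene',):
  p=eyes.get_image(c); a=p['color'][:,:,::-1]
  a=a[110:300,200:440]; cv2.imwrite('pics/%s7.png'%c,cv2.resize(a,None,fx=3.2,fy=3.2,interpolation=cv2.INTER_CUBIC))
p=eyes.get_image('wrist'); save('w7.png',p)
E
```

```text
[0.56987856 0.03547858 0.24435743] [-0.04459554  0.69533862  0.71604789 -0.04231854] 0.01145792307999622 [ 0.32103068 -1.1166153   3.4983008 ] [-0.13636409  0.01743693  0.16334283]
```

View pics/scene7.png

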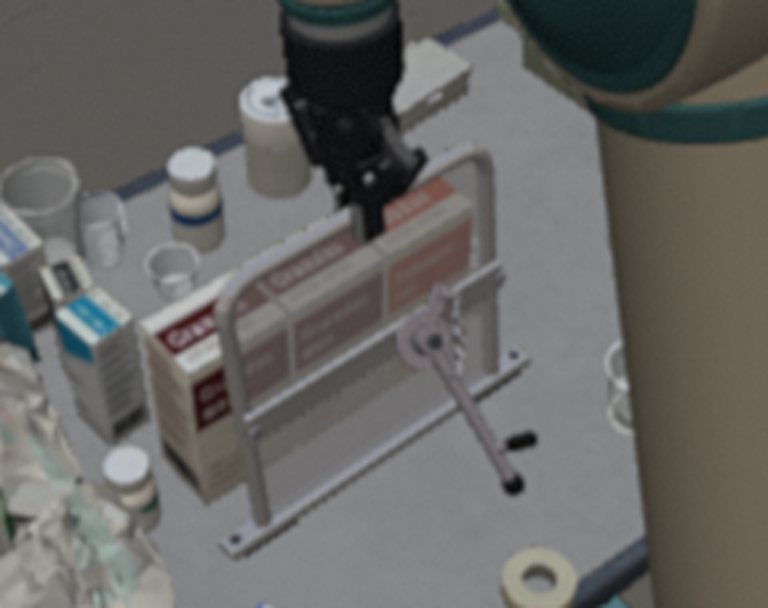

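View pics/w7.png

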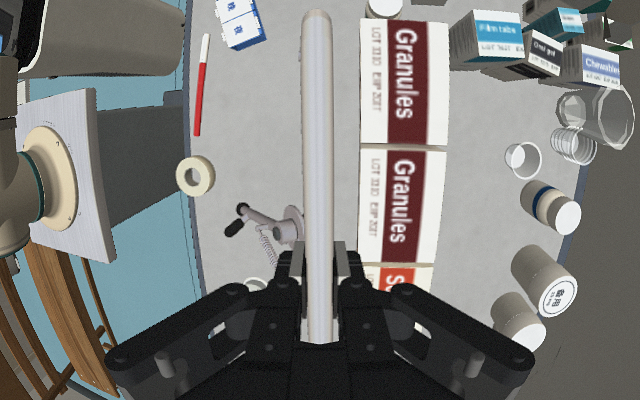

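send_rows(deltas=[{"dp": [-0.02, 0, 0.001], "rotation": [0, -0.02, 0]}, {"dp": [-0.05, 0, 0.003], "rotation": [0, -0.05, 0]}, {"dp": [-0.085, 0, 0.006], "rotation": [0, -0.084, 0]}, {"dp": [-0.125, 0, 0.007], "rotation": [0, -0.122, 0]}, {"dp": [-0.165, -0.005, 0.008], "rotation": [0.005, -0.163, 0]}, {"dp": [-0.2, -0.007, 0.008], "rotation": [0.007, -0.198, 0]}, {"dp": [-0.225, -0.008, 0.008], "rotation": [0.007, -0.223, 0]}, {"dp": [-0.245, -0.008, 0.007], "rotation": [0.007, -0.242, 0]}, {"dp": [-0.255, -0.008, 0.006], "rotation": [0.007, -0.253, 0]}, {"dp": [-0.255, -0.008, 0.006], "rotation": [0.007, -0.253, 0]}, {"dp": [-0.255, -0.008, 0.006], "rotation": [0.007, -0.253, 0]}])

```text
clock: 9.75
position: [0.5406, 0.0343, 0.2451]
ee_rot: [-0.0, 0.697, 0.718, 0.003]
contact_force: [-1.5, -2.6, 5.3]
width: 0.0116
```

```bash
python3 - <<'E'
from h import *
s=monitor.get_state();print(s['position'],s['ee_rot'],s['width'],s['contact_force'],s['moment'])
for c in('scene','top'):
  p=eyes.get_image(c); np.savez(c+'8.npz',**{k:p[k] for k in('color','depth','mtx','rvec','tvec')}); a=p['color'][:,:,::-1]
  a=a[110:300,200:440]; cv2.imwrite('pics/%s8.png'%c,cv2.resize(a,None,fx=3.2,fy=3.2,interpolation=cv2.INTER_CUBIC))
p=eyes.get_image('wrist'); save('w8.png',p)
E
```

```text
[0.54059925 0.03425586 0.24508979] [-8.84302141e-05  6.96507748e-01  7.17542888e-01  3.02560478e-03] 0.011593200440085667 [-1.51932687 -2.63926779  5.31222842] [-0.47892178  0.21674834  0.1771881 ]
```

View pics/scene8.png

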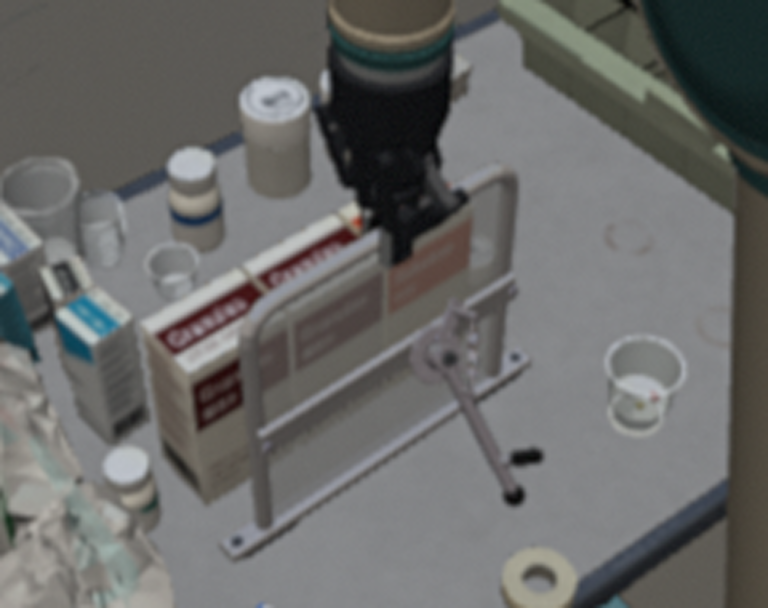

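View pics/w8.png

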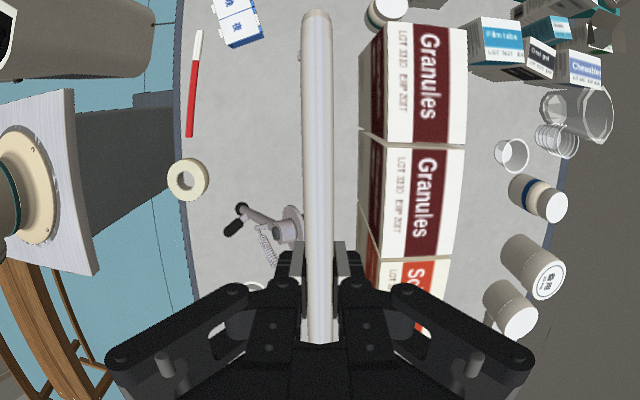

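```bash
python3 - <<'E'
from fit import *
S=dict(np.load('scene8.npz'));T=dict(np.load('top8.npz'))
q=np.load('q.npy'); a=np.array([-.866,0,.5])
def pt(L,X):
    R,o=pose([q[0],q[1],q[2],L]); 
    if L<0: o=o*1
    return R@np.array(X)+o
for L in(0.04,.02,0.):
    # ball at upright: 9mm up, 97mm from pane; solve y from axis
    d=np.sqrt(.135**2-(.097-.030)**2-(.125-.009)**2+0j).real
    ball=np.array([-.097,-.030-d,.009])
    print(L,[np.round(proj(S,pt(L,X))[0],1) for X in(ball,(0,.15,.007),(0,-.15,.007),(0,0,.245),(0,-.1,.245),(-.002,-.115,.122))], pt(L,ball))
bu=[200+513/3.2,110+495/3.2];print('ball px',bu,S['depth'][round(bu[1])-1:round(bu[1])+2,round(bu[0])-1:round(bu[0])+2])
u,v=round(bu[0]),round(bu[1]);print(unproj(S,u,v,S['depth'][v,u]))
print('bar ends',200+232/3.2,110+546/3.2,200+525/3.2,110+360/3.2)
s=monitor.get_state();print(s['contact_force'],s['moment'],s['qd'])
for n in"pill_box bottle dose_cup jar".split():
    pass
cv2.imwrite('pics/z.png',cv2.resize(S['color'][215:290,260:390,::-1],None,fx=6,fy=6,interpolation=cv2.INTER_CUBIC))
E
```

```text
0.04 [array([360.3, 263.9]), array([270.8, 281.7]), array([364.6, 221.2]), array([318.2, 180.2]), array([353.2, 160.4]), array([356.8, 196.8])] [ 0.4436524  -0.01444798  0.01323167]
0.02 [array([360.3, 264.5]), array([270.8, 281.8]), array([364.6, 221.3]), array([319.6, 181.5]), array([354.6, 161.6]), array([357.4, 197.4])] [ 0.44340899 -0.01445503  0.01111806]
0.0 [array([360.3, 265. ]), array([270.9, 281.9]), array([364.6, 221.4]), array([321. , 182.8]), array([356.1, 162.8]), array([358.1, 198. ])] [ 0.44320789 -0.01446086  0.009     ]
ball px [360.3125, 264.6875] [[1.1588595 1.157191  1.1584179]
 [1.1608399 1.160907  1.1572478]
 [1.1556103 1.1583956 1.1581131]]
[ 0.44219727 -0.0122771   0.01210646]
bar ends 272.5 280.625 364.0625 222.5
[-0.45298839 -2.58566374  6.917453  ] [-0.39224671  0.20904328  0.07294918] [ 0.00326887  0.00162912 -0.00117504 -0.00132161 -0.00098681  0.00051996]
```

View pics/z.png

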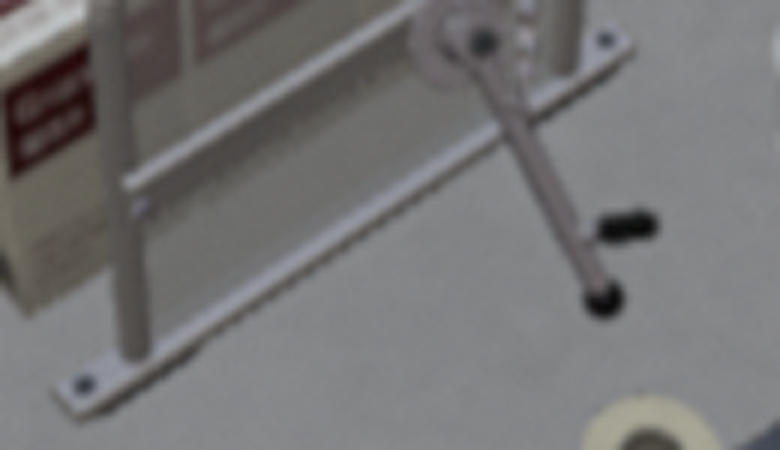

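View pics/top8.png

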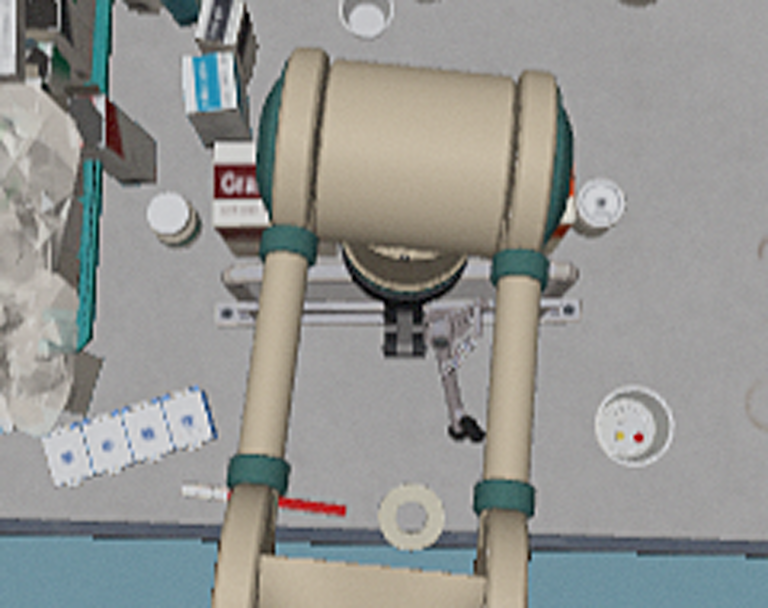

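The shield looks upright, with the ball within a millimetre or so of the bench. By the arm's pose it has at most about 0.4° of lean left. I'll nudge it slightly closer and read the force.

send_rows(deltas=[{"dp": [-0.01, 0, 0], "rotation": [0, -0.005, 0]}, {"dp": [-0.018, 0, 0], "rotation": [0, -0.012, 0]}, {"dp": [-0.018, 0, 0], "rotation": [0, -0.012, 0]}, {"dp": [-0.018, 0, 0], "rotation": [0, -0.012, 0]}, {"dp": [-0.018, 0, 0], "rotation": [0, -0.012, 0]}])

```text
clock: 10.32
position: [0.5392, 0.0342, 0.2451]
ee_rot: [0.002, 0.696, 0.718, 0.005]
contact_force: [0.4, -4.3, 4.7]
width: 0.0109
```

```bash
python3 - <<'E'
from fit import *
s=monitor.get_state();print(s['clock'],s['position'],s['ee_rot'],s['width'],s['contact_force'],s['moment'])
print(Ro.from_quat(np.roll(s['ee_rot'],-1)).as_matrix()[:,2])
A=dict(np.load('top0.npz'))
p=eyes.get_image('top')
p2=eyes.get_image('scene');B=dict(np.load('scene0.npz'))
for n in"pill_box bottle dose_cup jar".split():
    print(n,[(np.round(x['box']).tolist(),round(x['score'],2)) for x in models.find_in(n,p)[:2]],[(np.round(x['box']).tolist(),round(x['score'],2)) for x in models.find_in(n,p2)[:1]])
u,v=360,265
print(np.round([unproj(p2,uu,vv,p2['depth'][vv,uu]) for uu,vv in((360,265),(360,264),(361,265))],4))
def shot(i,b): return cv2.resize(i[215:290,260:390,::-1],None,fx=6,fy=6,interpolation=cv2.INTER_CUBIC)
cv2.imwrite('pics/z9.png',shot(p2['color'],0))
E
```

```text
10.3167 [0.53917207 0.03423513 0.2451309 ] [0.0024717  0.69648459 0.71754653 0.00548368] 0.01094893586910087 [ 0.4446571  -4.33938225  4.74990692] [-0.40607151 -0.02531499  0.0938293 ]
[ 0.01118572  0.00442658 -0.99992764]
pill_box [([215.0, 232.0, 266.0, 262.0], 0.75)] [([245.0, 298.0, 297.0, 358.0], 0.59)]
bottle [([245.0, 172.0, 265.0, 186.0], 0.67)] [([233.0, 251.0, 248.0, 276.0], 0.68)]
dose_cup [([385.0, 231.0, 410.0, 258.0], 0.85)] [([388.0, 216.0, 414.0, 247.0], 0.83)]
jar [([379.0, 164.0, 396.0, 184.0], 0.65)] []
[[ 0.4431 -0.0132  0.0103]
 [ 0.4428 -0.0125  0.0154]
 [ 0.4406 -0.0141  0.0124]]
```

View pics/z9.png

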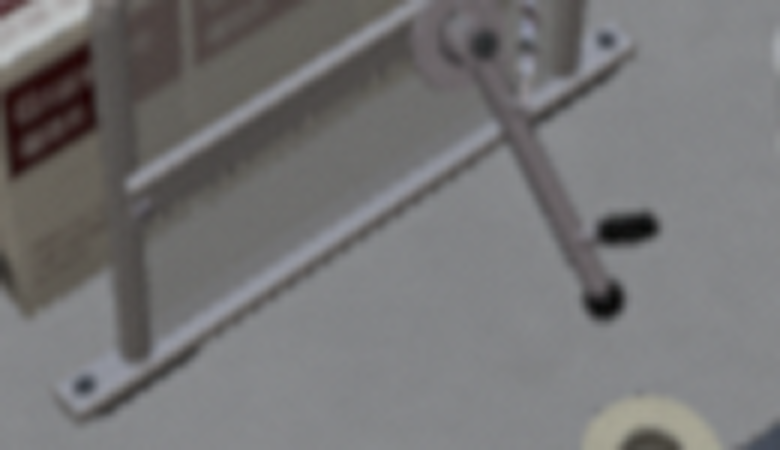

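send_rows(deltas=[{"dp": [0, 0, 0], "rotation": [0, 0, 0]}, {"dp": [0, 0, 0], "rotation": [0, 0, 0]}, {"dp": [0, 0, 0], "rotation": [0, 0, 0]}, {"dp": [0, 0, 0], "rotation": [0, 0, 0]}, {"dp": [0, 0, 0], "rotation": [0, 0, 0]}, {"dp": [0, 0, 0], "rotation": [0, 0, 0]}])

```text
clock: 11.32
position: [0.5392, 0.0342, 0.2451]
ee_rot: [0.002, 0.696, 0.718, 0.005]
contact_force: [0.8, -2.3, 5.5]
width: 0.0113
```

```bash
python3 -c "
from h import *
s=monitor.get_state();print(s['position'],s['contact_force'],s['width'])
print(manip.sign_off())"
```

```text
[0.53921685 0.03421349 0.24514535] [ 0.75748241 -2.26644575  5.49332089] 0.011344015120102696
the job is handed in; nothing more can be done
None
```

The shield is standing upright on its foot bar and the kickstand's foot, with the gripper still holding the middle of the top rail. I handed the job in at about 11.3 s; it reports no verdict.

While the shield still leaned on the cartons, I pushed the toe peg down along its arc until the kickstand swung down by itself. I then gripped the rail with the tool tilted to match the lean and tipped the shield up about its foot bar. A last nudge of about 2 mm seated the ball.

| Check | Result |
|---|---|
| Kickstand | Down in every picture after the push; I had no direct reading of its angle |
| Grip | Grasp point about 1 mm from where the rail should be when upright; 40 N grip commanded |
| Tilt | Tool within about 0.7° of vertical |
| Foot bar | Within about 2 pixels of its starting place in the scene camera |
| Kickstand ball | Consistent with resting on the bench, but a camera pixel there is several millimetres, so only good to that; the pushing force also changed as it touched |
| Pill box, bottle, dose cup, jar | Bottle, dose cup and jar within a few pixels of their first places; pill box not found in the first top picture, so checked by eye only, and it looked undisturbed |

- **Jaw opening:** it reads 11.3 mm on the 13 mm rail. I put this down to the pads giving a little.
- **Remaining load:** about 5 N up and 2 N sideways on the tool at the end, so the arm is pressing lightly down on the shield.

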